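# Put the tape measure away in the pop-out tray

## Robot

A 7-joint arm with a two-finger parallel gripper is mounted at the origin on a cart in front of the work surface, level with it; the furniture and walls round the work are solid. World frame = base frame: x ahead of the robot, y to its left, z up, the work surface at z = 0. Lengths are in mm, angles in rad, forces in N, time in s.
With the tool pointing down it reaches from about 425 to 950 mm from the base axis. Payload 4.7 kg.
Tool frame: the origin (TCP) lies midway between the tips of the shut fingers; the grasp point (between the pads) lies 19 mm behind it (manip.hold_point_z is the distance from the TCP to the grasp point, in mm); y points along the fingers, x is the direction in which the jaws open and shut, and the axes are right-handed (so a half turn about y gives the same grasp; the last joint's range is limited). The gripper opens to 87 mm and grips with 3 to 60 N. Pads are 19 mm wide; open, the fingers measure 117 mm over their backs; the gripper's body (75 mm by 190 mm) begins 51 mm behind the grasp point.
Start: joints at [-1.341, 0.469, -0.049, 1.532, 0.024, 1.141, -0.082], TCP at [172.704, 652.551, 222.573] pointing down, gripper open.
Joint ranges: [-2.59, 2.59], [-0.33, 1.99], [-1.39, 1.29], [0.1, 2.45], [-1.04, 4.18], [0.21, 1.99], [-2.66, 2.66]. Speed limits (rad/s): [2.57, 2.57, 3.14, 3.14, 3.14, 3.14, 3.14].

## Interface

Orientations are given as a unit quaternion [w, x, y, z].
In Python, from plant import manip, viewer, ticket gives the robot as it stands. The module is installed in compiled form; this text tells all that it offers.
- The arm moves only by the tool step_arm, never from a script. Its argument "rows" is one flat list of numbers, 4 for each row, row after row: the shift along the world's x, y, z in mm, then the turn about the world's z in rad. In form: [dx, dy, dz, yaw, dx, dy, dz, yaw, ...]. A call has 1 to 20 rows; each row shifts and turns the commanded pose from where the row before left it; what a row does not reach is not made up. A row lasts 1/10 s, in which the tool goes at most 50 mm and 8.59 degrees, less where a joint would pass 70% of its speed; a pose out of reach is approached as far as the arm can. A call is refused whole if a number of a shift passes 50 or a number of a turn 0.15, either way. A call with a gripper value outside its range is refused whole. "fingers" is the finger opening in mm, from 0 to 87, set as the call begins (left out, the last holds). The fingers move at their own pace and stop on an object; the grip force is fixed at half the most. Time passes only in rows, so rows that do not move let the fingers close. It gives the time, the measured TCP pose, the force and the opening at its end, in the units of the state.
- manip.get_state(): the state, without advancing time (a new reading comes with each control period).
- viewer.camera(name): name is "side" or "top" or "wrist"; returns (picture, depth): 384x512x3 uint8, red, green, blue; 384x512 float32, mm along the optical axis (not along the pixel's ray), 0 where there is no reading.
- viewer.get_calibration(name): a dict with "fx", "fy", "cx", "cy" (pixels), "world_to_cam" (4x4, takes a point from world to camera coordinates); the wrist camera has in their place "hand_eye" (4x4, takes a point from camera to tool coordinates, whose origin is the TCP and whose axes are the tool frame's). Camera axes: x right, y up, looking along -z (the intrinsics and any distortion apply to the point x, -y, -z); pixel columns grow to the right and rows downward; lengths in mm; the calibration is good to about 2 mm. A picture is of the moment at which its call begins: read the wrist's pose just before it. get_calibration takes no time and is no camera call.
- ticket.close_job(): hands the job in, once; it reports no verdict.
Trained networks look in the newest picture that a camera, given by its name, has taken for a name from the list of things; names that differ only in an ending like _2 or _b are one class to them, and where a whole thing is asked for, a point or a joint stands for the part that bears it (a point fixed in the world has none). Each returns a list of dicts, best first, with "score" (0 to 1); they miss things now and then, are a little off and sometimes report something else, mostly with a low value. They report only what shows in the picture. A call takes as long as a camera call. They do not tell look-alikes from the thing itself.
- viewer.masks_of(thing, camera): "mask" (384x512 bool, what is visible of it) and "box" ([left, top, right, bottom] in pixels, round what is visible of it).
The state is a dict: "time_s": time; "joint_positions": joint angles; "qvel": joint speeds; "effort": joint torques, N m; "position": TCP position; "tcp_rot": TCP orientation; "ft_force": force on the tool from outside, world axes, zero at the start; "wrist_torque": the same for the moment, N m; "finger_gap": opening from 0.0 (shut) to 1.0 (fully open).
Only numpy, scipy, OpenCV 4.12 (cv2) and the standard library are available. Lean on these libraries where they do the work, as an engineer would, in place of code of your own. Each camera call takes 0.05 s, during which the arm holds its last target.

## Task

Put the orange tape measure away in the blue-fronted tray at the foot of the small grey bench cabinet. The tray has a push-push latch: press its front right in and let go and it slides out by itself; set the tape measure down in it, then press the front right in once more and let go, making sure that the tray stays latched shut. Leave the other tools on the bench where they are.

Things in the scene. Friction and masses are not known exactly. Their poses are not given: they have to be found in the camera images.
- tray (a joint): slide of the tray, m: 0 = latched shut (as at the start), +0.10 = fully out to the front, -0.012 = pressed in to the hard stop. A damped spring drives it out with 4 to 7 N (out in about 1 s). Latched: pressing beyond -0.009 and letting go releases it. Out: pressing in beyond -0.009 and letting go latches it, less does not. Press to the stop each time (7 to 11 N of push at 30 mm/s).
- tray_press (a point): centre of the front face of the tray's blue front plate (black pad 60 x 30 mm), 53 mm above the bench; moves with the tray. Frame: x = the level direction in which the tray is pressed in, y = across to the left, z = up. Plate 140 mm wide, 83 high (12 to 95 mm above the bench), 12 thick.
- cabinet: fixed grey cabinet, 170 mm wide (y), 165 deep (x), 260 high, a yellow cap 50 mm high fixed on top; origin at the foot of its lower front face, in the middle; x points in, z up. Above 105 mm its front steps 8 mm forward; the latched plate's face is only 19 mm ahead of that: no room for the gripper's body with the tool upright, so lean it back 25 to 45 degrees, fingers pointing in and down.
- tray_in (a point): middle of the tray's inner floor, 25 mm above the bench; moves with the tray, axes as tray_press. Inside 100 mm long (x), 114 wide (y), open at the top; side and rear walls 20 mm high, front plate 70 mm above the floor. The slot in the cabinet clears 80 mm above the floor. Fully out, this point is 56 mm ahead of the cabinet's upper front.
- tape_center (a point): centre, half-way up, of the orange tape measure standing on its edge: case 36 mm thick (x, the axis to grip along), 71 mm long (y, -36 to +36 mm; a small hook reaches to -49 mm), 60 mm high (z up), 0.15 to 0.31 kg. Centre 30 mm above what it stands on. Loose, ahead or to the left of the robot.
- masking_tape: cream roll of masking tape lying flat, 100 mm across, 25 mm high; bystander; origin at the centre of its underside
- pliers_red: red-handled pliers lying on the bench, 185 mm long, 14 mm high; bystander; origin at the centre of the underside
- spanner_13: steel spanner lying on the bench, 220 mm long, 6 mm high; bystander; origin at the centre of the underside
Things that resemble listed ones, but are neither listed nor needed, are in the scene too. Leave any green or purple look-alike of the part that bears tape_center alone.

How it is judged (in metres and radians):
On the way, in this order (a step that is already met when the one before it is completed fails the run):
1. the tray has been released and has slid out (value of joint tray above 0.085 m), for 0.2 s.
2. the tape measure stands or lies in the open tray, let go (value of joint tray above 0.07 m and x of tape_center in the frame of tray_in between -0.04 and 0.04 m and y of tape_center in the frame of tray_in between -0.05 and 0.05 m and z of tape_center in the frame of tray_in below 0.04 m and contact force between the fingers and tape_measure below 0.1 N), for 0.2 s.
At the end, for the whole second after the job is handed in: The tray is latched shut and at rest (joint within 4 mm of 0) with nothing pressing it, and the tape measure lies still in it (its centre within 40 mm along and 50 mm across of the middle of the tray and less than 40 mm above its floor) (value of joint tray between -0.004 and 0.004 m and velocity of joint tray between -0.01 and 0.01 m/s and x of tape_center in the frame of tray_in between -0.04 and 0.04 m and y of tape_center in the frame of tray_in between -0.05 and 0.05 m and z of tape_center in the frame of tray_in below 0.04 m and linear speed of tape_measure below 0.02 m/s); the robot touches nothing.
It fails at once if the tape measure is let go high in the air (its centre more than 0.13 m above the bench) instead of being set down (height (world z) of tape_center above 0.13 m and contact force between the fingers and tape_measure below 0.05 N).
It fails at once if a loose bystander (masking tape, red pliers, spanner) is pushed more than 30 mm (distance of any of masking_tape, pliers_red, spanner_13 from where it was at the start of the episode above 0.03 m).
It also fails if it takes over 72 s, if anything falls off the work surface, if the arm or the gripper's body presses on something with over 40 N, if the wrist force passes 120 N, or if a joint passes its speed limit or range.

## Working session

There is one attempt and no reset: what is moved stays moved. The work goes in short steps, Python scripts to look and compute and a tool call to move; the robot and the scene stay as the last step left them, time stands still between calls to the robot, and variables do not carry over. Pictures are saved under pics/ and viewed, and the job is handed in when it is done.

Besides the shell and the picture viewer there is one more tool, called after ">>>" in YAML: its name, and indented under it one key for each argument. step_arm: Moves the arm, as the interface text tells. Its arguments: {"type":"object","properties":{"rows":{"type":"array","items":{"type":"number"}},"fingers":{"type":"number"}},"required":["rows"]}

```bash
mkdir -p pics
cat > h.py <<'E'
import numpy as np, cv2
from plant import manip, viewer, ticket
from scipy.spatial.transform import Rotation as R
def T_tool():
    s=manip.get_state(); T=np.eye(4); q=s["tcp_rot"]
    T[:3,:3]=R.from_quat([q[1],q[2],q[3],q[0]]).as_matrix(); T[:3,3]=s["position"]; return T
def shot(name,fn=None):
    T=T_tool(); im,d=viewer.camera(name); c=viewer.get_calibration(name)
    if fn: cv2.imwrite(f"pics/{fn}.png",cv2.cvtColor(im,cv2.COLOR_RGB2BGR))
    M=T@np.array(c["hand_eye"]) if "hand_eye" in c else np.linalg.inv(np.array(c["world_to_cam"]))
    v,u=np.mgrid[:384,:512]
    x=(u-c["cx"])/c["fx"]*d; y=-(v-c["cy"])/c["fy"]*d
    P=np.stack([x,y,-d],-1)@M[:3,:3].T+M[:3,3]; P[d==0]=np.nan
    return im,d,P
E
python3 - <<'E'
from h import *
for k in ["side","top","wrist"]:
    im,d,P=shot(k,k+"0"); print(k,{a:(b if not hasattr(b,'shape') else 0) for a,b in viewer.get_calibration(k).items()})
    np.save(k+"0.npy",P)
    for t in ["tape_center","tray","cabinet","masking_tape","pliers_red","spanner_13"]:
        for r in viewer.masks_of(t,k):
            p=P[r["mask"]]; print(t,round(r["score"],2),r["box"],np.nanmedian(p,0).round(),np.nanmin(p,0).round(),np.nanmax(p,0).round(), im[r["mask"]].mean(0).round())
s=manip.get_state();print(s)
E
```

```text
side {'fx': 418.2407055585618, 'fy': 418.2407055585618, 'cx': 255.83338578508378, 'cy': 194.8650336954091, 'world_to_cam': 0}
tape_center 0.89 [249.7, 182.4, 285.0, 207.0] [574. -76.  47.] [ 550. -114.   -4.] [631. -31.  64.] [89. 64. 93.]
tape_center 0.75 [204.2, 193.5, 243.9, 216.7] [511.  27.  52.] [493. -16.  -2.] [543.  84.  64.] [131.  74.  38.]
tape_center 0.57 [175.1, 166.5, 206.7, 193.3] [556. 141.  47.] [544. 101.  -2.] [612. 203.  65.] [37. 91. 47.]
tape_center 0.55 [330.1, 181.7, 373.1, 233.5] [ 597. -295.   56.] [ 545. -359.   -4.] [ 681. -231.  106.] [43. 51. 63.]
tray 0.75 [335.5, 180.7, 372.8, 233.3] [ 598. -295.   58.] [ 545. -357.   -4.] [ 672. -232.  113.] [43. 51. 62.]
cabinet 0.81 [331.2, 106.4, 456.2, 237.4] [ 630. -338.  256.] [ 545. -557.   -5.] [ 970. -231.  311.] [55. 54. 50.]
masking_tape 0.74 [123.9, 161.4, 158.7, 194.6] [538. 283.  22.] [488. 237.  -1.] [585. 334.  30.] [129. 112.  79.]
pliers_red 0.74 [133.0, 219.3, 198.5, 255.4] [399. 152.  13.] [361.  72.  -6.] [419. 253.  22.] [132.  67.  60.]
pliers_red 0.35 [332.8, 179.3, 372.2, 233.7] [ 598. -294. 
[... 1332 characters left out ...]
: 0}
{'time_s': 1.05, 'joint_positions': array([-1.34090723,  0.46856734, -0.0486233 ,  1.53251848,  0.02410199,
        1.14101327, -0.08231795]), 'qvel': array([ 0.00065154,  0.00016352, -0.00063699, -0.00018857, -0.00088473,
       -0.0006179 ,  0.00034999]), 'effort': array([ 3.50667178e-04, -5.07846022e+01, -8.06977018e-02, -2.36456716e+01,
       -6.13160874e-02,  3.10869212e-02,  4.53825137e-06]), 'position': array([172.68345293, 652.54225113, 222.58712331]), 'tcp_rot': array([ 0.56036388, -0.56030404, -0.43131832,  0.43129596]), 'ft_force': array([ 0.01823996, -0.69387122, -0.2243813 ]), 'wrist_torque': array([-0.01694982, -0.00120319, -0.07181629]), 'finger_gap': 0.9985784697974823}
```

Run:
```python
import cv2,numpy as np
for k in ["side","top","wrist"]:
    im=cv2.imread(f"pics/{k}0.png"); cv2.imwrite(f"pics/{k}0b.png",cv2.resize(im,(800,600),interpolation=cv2.INTER_CUBIC))
```

```text
(no output)
```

View pics/side0b.png

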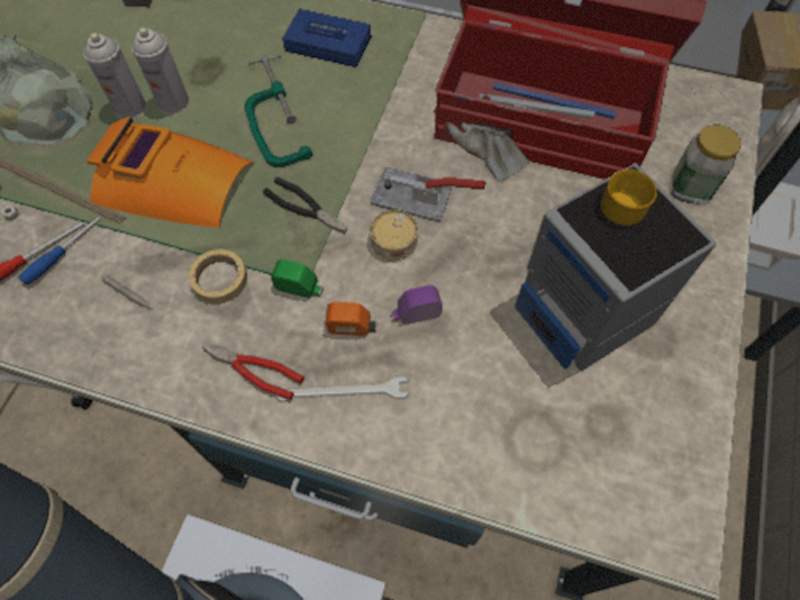

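View pics/top0b.png

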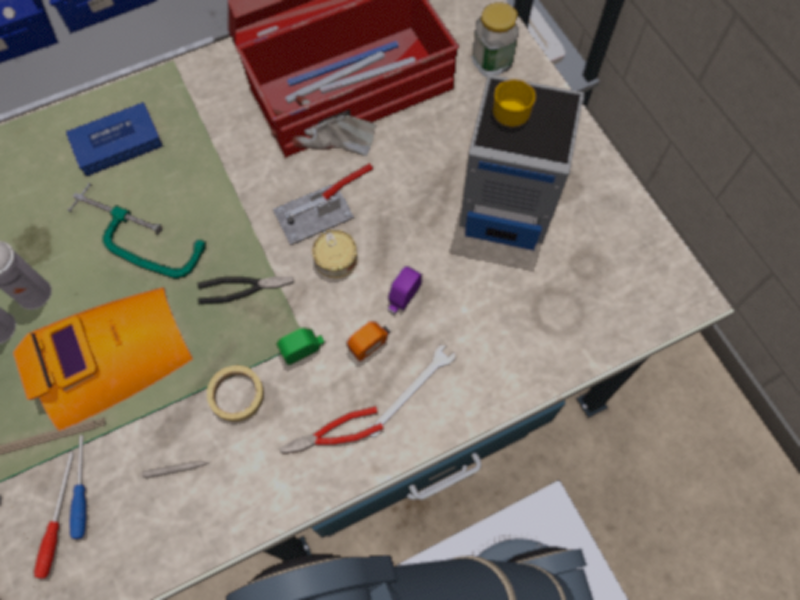

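View pics/wrist0b.png

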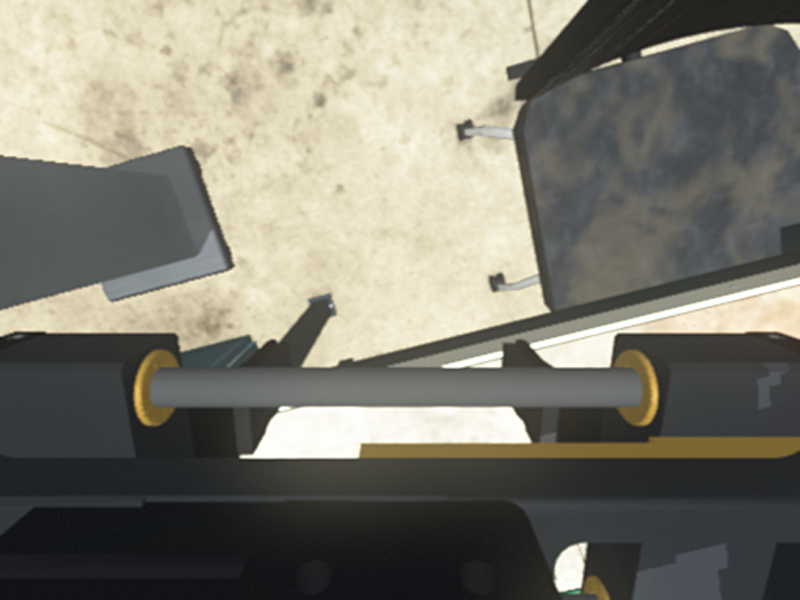

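Run:
```python
import numpy as np,cv2
for k,b in [("side",(325,170,380,245)),("top",(290,125,355,165))]:
    P=np.load(k+"0.npy"); im=cv2.imread(f"pics/{k}0.png").astype(int)
    m=np.zeros(P.shape[:2],bool); m[b[1]:b[3],b[0]:b[2]]=1
    bl=(im[...,0]>im[...,2]+25)&m&(P[...,2]>15)&(P[...,2]<90)
    p=P[bl]; 
    c=p.mean(0)
    for _ in range(3):
        c=p.mean(0);u,s,vt=np.linalg.svd(p-c); n=vt[2]; r=(p-c)@n; p=p[abs(r)<3*np.std(r)+1]
    n=n*np.sign(n[0]); print(k,len(p),c.round(1),n.round(3),r.std(), p.min(0).round(),p.max(0).round())
    h=n.copy();h[2]=0;h/=np.linalg.norm(h); l=np.array([-h[1],h[0],0]); q=(p-c)@l; print("ang",np.degrees(np.arctan2(h[1],h[0])),np.percentile(q,[0,1,99,100]).round(), "mid",(c+l*(np.percentile(q,1)+np.percentile(q,99))/2).round(1))
    # tape
    b=(200,190,250,235)
    m[:]=0;m[b[1]:b[3],b[0]:b[2]]=1
    o=(im[...,2]>im[...,0]+50)&(im[...,2]>im[...,1]+20)&m
    t=P[o&(P[...,2]>57)]; print("tape top",len(t),np.median(t,0).round(1)); 
    rect=cv2.minAreaRect(t[:,:2].astype(np.float32));print(rect)
    t=P[o&(P[...,2]>3)];print(cv2.minAreaRect(t[:,:2].astype(np.float32)))
```

```text
side 224 [ 565.1 -314.4   62.3] [ 0.769 -0.64  -0.007] 1.1969959267405748 [ 545. -340.   22.] [ 629. -238.   90.]
ang -39.756722838392 [-30. -30.  87. 100.] mid [ 583.3 -292.5   62.3]
tape top 205 [518.2  34.8  59.5]
((517.1629638671875, 36.1682243347168), (35.638946533203125, 49.678749084472656), 18.0474853515625)
((518.3309326171875, 31.32726287841797), (38.768592834472656, 70.42127990722656), 15.224995613098145)
top 444 [ 590.8 -284.    56.6] [ 0.764 -0.645 -0.   ] 1.5080064873164019 [ 547. -339.   18.] [ 637. -230.   90.]
ang -40.16639895201558 [-69. -67.  67.  69.] mid [ 590.9 -284.    56.6]
tape top 184 [516.8  36.6  59.6]
((517.7080078125, 35.81788635253906), (36.58004379272461, 51.34184646606445), 11.270977973937988)
((518.099609375, 30.681045532226562), (36.95280075073242, 76.67647552490234), 15.570229530334473)
```

Run:
```python
from h import *
print(np.array(viewer.get_calibration("wrist")["hand_eye"]).round(2)); T=T_tool(); print(T.round(3)); print(manip.hold_point_z, [a for a in dir(manip) if a[0]!='_'])
print(np.degrees(np.arctan2(T[1,0],T[0,0])))
```

```text
[[   1.     -0.     -0.     -0.82]
 [  -0.      0.24   -0.97 -161.51]
 [   0.      0.97    0.24   64.85]
 [   0.      0.      0.      1.  ]]
[[ 2.56000e-01 -0.00000e+00 -9.67000e-01  1.72683e+02]
 [ 9.67000e-01  0.00000e+00  2.56000e-01  6.52542e+02]
 [ 0.00000e+00 -1.00000e+00  0.00000e+00  2.22587e+02]
 [ 0.00000e+00  0.00000e+00  0.00000e+00  1.00000e+00]]
18.700000000000003 ['PlanningError', 'get_state', 'hold_point_z']
75.1732808800595
```

>>> step_arm:
  rows: [28,-37,0,-0.15,28,-37,0,-0.15,28,-37,0,-0.14,28,-37,0,0,28,-37,0,0,28,-37,0,0,28,-37,0,0,28,-37,0,0,28,-37,0,0,28,-37,0,0,28,-37,0,0,5,-48,0,0,5,-48,0,0,5,-48,0,0,5,-48,0,0,5,-48,0,0,5,-48,0,0,5,-48,0,0,5,-48,0,0,5,-48,0,0]

```text
time_s: 3.05
position: [525.8, -188.2, 222.9]
tcp_rot: [-0.641, 0.641, 0.299, -0.298]
ft_force: [0.8, -0.3, -0.4]
finger_gap: 1.004
```

>>> step_arm:
  rows: [3,-23,-10,0,3,-23,-30,0,0,0,-40,0,0,0,-40,0,0,0,-30,0]

```text
time_s: 3.55
position: [530.9, -232.1, 70.4]
tcp_rot: [0.642, -0.64, -0.298, 0.299]
ft_force: [0.4, 0.3, 0.4]
finger_gap: 1.0
```

Run:
```python
from h import *
for k in ["side","top"]:
    im,d,P=shot(k); b=im[60:300,250:500] if k=="side" else im[40:260,200:440]
    cv2.imwrite(f"pics/{k}1.png",cv2.cvtColor(cv2.resize(b,None,fx=2.4,fy=2.4,interpolation=cv2.INTER_CUBIC),cv2.COLOR_RGB2BGR))
```

```text
(no output)
```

View pics/side1.png

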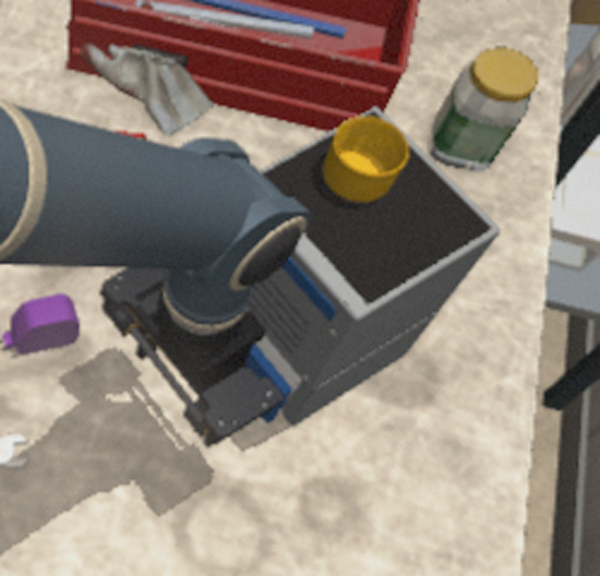

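View pics/top1.png

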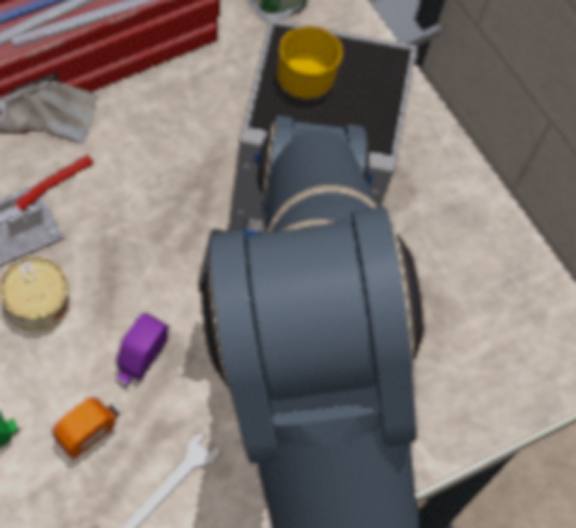

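Run:
```python
from h import *
T=T_tool(); t=T[:3,3]; h=np.array([.766,-.643,0]); l=np.array([.643,.766,0])
for k in ["side","top"]:
    im,d,P=shot(k); P0=np.load(k+"0.npy")
    ch=(np.linalg.norm(P-P0,axis=-1)>25)
    q=P[ch]-t; a=q@h; b=q@l; z=q[:,2]; 
    for z0 in range(-20,420,20):
        m=(z>=z0)&(z<z0+20)&(abs(b)<120)&(abs(a)<150)
        if m.sum()>3: print(k,z0,m.sum(),"h max",np.percentile(a[m],[90,98,100]).round(), "min",a[m].min().round(),"l",b[m].min().round(),b[m].max().round())
# cabinet front planes from P0 side
P=np.load("side0.npy"); c=np.array([591,-284,0]); q=P-c; a=q@h;b=q@l
for z0 in range(0,320,20):
    m=(P[...,2]>=z0)&(P[...,2]<z0+20)&(abs(b)<75)&(a>-20)&(a<60)
    print(z0,m.sum(),np.nanmedian(a[m]).round(1) if m.any() else None)
```

```text
side 0 21 h max [5. 8. 8.] min -14.0 l -51.0 53.0
side 20 9 h max [1. 3. 4.] min -13.0 l 44.0 55.0
side 40 13 h max [-7. -6. -6.] min -13.0 l 45.0 56.0
side 60 41 h max [-19.  -1.  -0.] min -39.0 l -85.0 87.0
side 80 444 h max [-2. 14. 37.] min -40.0 l -91.0 90.0
side 100 1109 h max [20. 32. 36.] min -39.0 l -94.0 97.0
side 120 115 h max [ 9. 18. 20.] min -27.0 l -49.0 19.0
side 140 71 h max [15. 20. 21.] min -37.0 l -49.0 -25.0
side 160 527 h max [27. 35. 37.] min -38.0 l -49.0 31.0
side 180 95 h max [-3.  5. 10.] min -38.0 l -36.0 31.0
side 200 214 h max [ 3. 16. 24.] min -37.0 l -35.0 31.0
side 220 175 h max [-2.  9. 15.] min -36.0 l -33.0 25.0
side 240 170 h max [-2.  9. 17.] min -35.0 l -33.0 16.0
side 260 42 h max [-28. -22. -15.] min -37.0 l -39.0 6.0
side 280 25 h max [-3.  7.  8.] min -34.0 l -47.0 -39.0
side 300 136 h max [16. 43. 46.] min -52.0 l -49.0 -34.0
side 320 294 h max [29. 38. 44.] min -61.0 l -49.0 35.0
side 340 443 h max [27. 31. 36.] min -68.0 l -45.0 45.0
side 360 423 h max [ 6. 13. 17.] min -89.0 l -42.0 44.0
side 380 392 h max [-15. -10.  -6.] min -111.0 l -44.0 41.0
side 400 334 h max [-34. -28. -25.] min -134.0 l -45.0 15.0
top 100 114 h max [34. 37. 38.] min -39.0 l 70.0 97.0
top 180 5 h max [2. 3. 3.] min -6.0 l 36.0 40.0
top 200 16 h max [-5. -3. -2.] min -21.0 l 31.0 39.0
top 220 12 h max [-2.  1.  1.] min -22.0 l 32.0 39.0
top 300 15 h max [-13.   3.   7.] min -39.0 l 40.0 54.0
top 320 76 h max [ 6. 33. 41.] min -67.0 l -48.0 53.0
top 340 149 h max [29. 34. 37.] min -67.0 l -45.0 51.0
top 360 116 h max [13. 16. 19.] min -63.0 l -37.0 44.0
top 380 189 h max [-9. -6. -4.] min -76.0 l -40.0 42.0
top 400 74 h max [-28. -25. -23.] min -98.0 l -32.0 36.0
0 281 -1.9
20 399 45.8
40 210 -0.5
60 240 -0.5
80 373 2.1
100 128 17.8
120 235 17.4
140 230 17.3
160 232 17.2
180 323 17.2
200 292 17.8
220 259 16.5
240 695 19.1
260 882 43.3
280 0 None
300 0 None
```

>>> step_arm:
  rows: [0,0,-32,0,0,0,-31,0,7,-6,0,0,7,-6,0,0,7,-6,0,0,4,-3,0,0,2.3,-1.9,0,0,2.3,-1.9,0,0]

```text
time_s: 4.55
position: [561.7, -257.5, 10.2]
tcp_rot: [-0.641, 0.641, 0.299, -0.298]
ft_force: [0.0, 0.3, 0.5]
finger_gap: 0.998
```

>>> step_arm:
  rows: [2.3,-1.9,0,0,2.3,-1.9,0,0,2.3,-1.9,0,0]

```text
time_s: 4.85
position: [566.1, -261.2, 9.2]
tcp_rot: [0.643, -0.639, -0.298, 0.299]
ft_force: [-6.0, 4.8, 4.8]
finger_gap: 1.001
```

>>> step_arm:
  rows: [2.3,-1.9,0,0,2.3,-1.9,0,0]

```text
time_s: 5.05
position: [570.5, -264.9, 9.2]
tcp_rot: [0.643, -0.639, -0.297, 0.299]
ft_force: [-6.1, 4.6, 4.9]
finger_gap: 0.998
```

>>> step_arm:
  rows: [1.9,-1.6,0,0,1.6,-1.3,0,0]

```text
time_s: 5.25
position: [572.7, -266.8, 9.0]
tcp_rot: [0.644, -0.638, -0.297, 0.3]
ft_force: [-13.4, 9.9, 12.4]
finger_gap: 0.998
```

>>> step_arm:
  rows: [-33,28,0,0,-33,28,0,0,-33,28,10,0,0,0,45,0,0,0,45,0,0,0,45,0,0,0,45,0,0,20,0,0,0,30,0,0,0,30,0,0]

```text
time_s: 6.25
position: [477.3, -105.1, 200.2]
tcp_rot: [-0.641, 0.641, 0.299, -0.298]
ft_force: [0.1, 0.3, 0.5]
finger_gap: 1.0
```

Run:
```python
from h import *
for k in ["side","top","wrist"]:
    im,d,P=shot(k,k+"2"); np.save(k+"2.npy",P)
    if k=="wrist": cv2.imwrite("pics/wrist2.png",cv2.cvtColor(im,cv2.COLOR_RGB2BGR))
b=np.hstack([cv2.imread("pics/side2.png")[80:300,150:450],cv2.imread("pics/top2.png")[80:300,150:450]])
cv2.imwrite("pics/c2.png",cv2.resize(b,None,fx=1.33,fy=1.33))
```

```text
(no output)
```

View pics/c2.png

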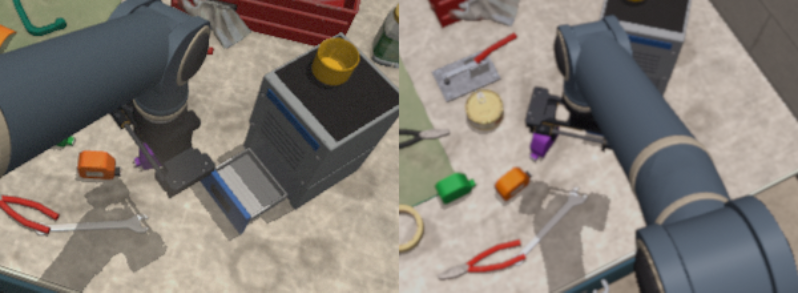

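View pics/wrist2.png

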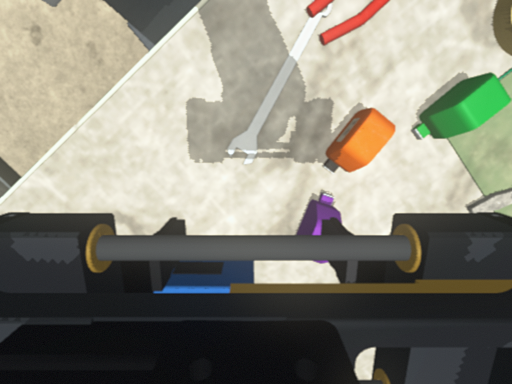

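Run:
```python
import numpy as np,cv2
for k,f in [("wrist","wrist2"),("side","side0"),("top","top0"),("side","side2")]:
    P=np.load(f+".npy"); im=cv2.imread(f"pics/{f}.png").astype(int)
    o=(im[...,2]>im[...,0]+45)&(im[...,2]>im[...,1]+20)&(abs(P[...,0]-518)<60)&(abs(P[...,1]-32)<65)&(P[...,2]>3)
    t=P[o&(P[...,2]>55)]; print(f,len(t),"top z",np.median(t[:,2]).round(1)); 
    a=np.radians(15);u=np.array([np.cos(a),np.sin(a)]);w=np.array([-u[1],u[0]])
    print(" top rect",cv2.minAreaRect(t[:,:2].astype(np.float32)))
    q=P[o][:,:2]-[518,32]; print("  all: thick",np.percentile(q@u,[1,99]).round(1),"long",np.percentile(q@w,[0.5,99.5]).round(1),cv2.minAreaRect(P[o][:,:2].astype(np.float32)))
P=np.load("side2.npy"); im=cv2.imread("pics/side2.png").astype(int)
h=np.array([.766,-.643,0]); l=np.array([.643,.766,0]);q=P-np.array([591,-284,0]);a=q@h;b=q@l
m=(abs(b)<72)&(a>-120)&(a<15)
for z0 in (5,15,20,25,30,40,60,80,90): 
    s=m&(P[...,2]>=z0)&(P[...,2]<z0+8)
    if s.any(): print(z0,s.sum(),np.percentile(a[s],[1,50,99]).round(),np.percentile(b[s],[1,99]).round())
```

```text
wrist2 1453 top z 58.7
 top rect ((517.8692626953125, 32.80388259887695), (35.740814208984375, 51.4883918762207), 13.332202911376953)
  all: thick [-18.2  17.3] long [-38.3  32. ] ((518.390869140625, 29.496822357177734), (36.8103141784668, 71.89989471435547), 14.508150100708008)
side0 253 top z 59.0
 top rect ((516.7974853515625, 35.96424102783203), (37.748931884765625, 54.10212707519531), 18.594079971313477)
  all: thick [-18.7  17.7] long [-35.8  34.4] ((518.2555541992188, 31.60425567626953), (38.768592834472656, 71.024169921875), 15.224995613098145)
top0 218 top z 59.2
 top rect ((517.117919921875, 37.55784606933594), (36.63705825805664, 55.17216491699219), 12.13327407836914)
  all: thick [-18.3  17.9] long [-38.9  36.7] ((519.0053100585938, 30.84829330444336), (39.27057647705078, 76.98787689208984), 12.871885299682617)
side2 242 top z 59.0
 top rect ((517.049072265625, 34.8640251159668), (37.85162353515625, 52.004425048828125), 18.815814971923828)
  all: thick [-18.9  18. ] long [-36.   34.5] ((517.8662109375, 31.304473876953125), (39.128387451171875, 71.53981018066406), 15.59862232208252)
5 4 [-117.  -99.  -92.] [-68.  -8.]
15 234 [-101.  -36.   12.] [-67.  58.]
20 1135 [-101.  -26.   12.] [-61.  58.]
25 640 [-101.  -27.   13.] [-61.  58.]
30 153 [-101.  -28.   13.] [-68.  58.]
40 240 [-102.  -22.   15.] [-69.  61.]
60 64 [-103. -101.  -98.] [-69.  46.]
80 47 [-102. -100.  -93.] [-69.  34.]
90 212 [-101.  -96.  -89.] [-69.  38.]
```

>>> step_arm:
  rows: [10,34,-10,-0.15,10,34,-10,-0.15,10,34,-10,-0.15,10,30,-10,-0.15,0,0,-10,-0.02,0,0,0,0]

```text
time_s: 7.0
position: [516.5, 25.6, 148.2]
tcp_rot: [-0.701, 0.702, 0.088, -0.09]
ft_force: [-0.1, -0.2, -0.8]
finger_gap: 0.999
```

Run:
```python
from h import *
T=T_tool();print(T[:3,3].round(1),np.degrees(np.arctan2(T[1,0],T[0,0])))
im,d,P=shot("wrist","wrist3")
o=(im[...,0]>im[...,2]+45.)&(im[...,0].astype(int)>im[...,1].astype(int)+20)&(abs(P[...,0]-518)<60)&(abs(P[...,1]-32)<65)&(P[...,2]>3)
t=P[o&(P[...,2]>55)];print(cv2.minAreaRect(t[:,:2].astype(np.float32)));print(cv2.minAreaRect(P[o][:,:2].astype(np.float32)))
```

```text
[516.5  25.6 148.2] 14.503317861087883
((515.389404296875, 31.652053833007812), (98.35149383544922, 58.937923431396484), 14.170843124389648)
((516.68115234375, 25.79586410522461), (98.38695526123047, 78.40741729736328), 13.814270973205566)
```

View pics/wrist3.png

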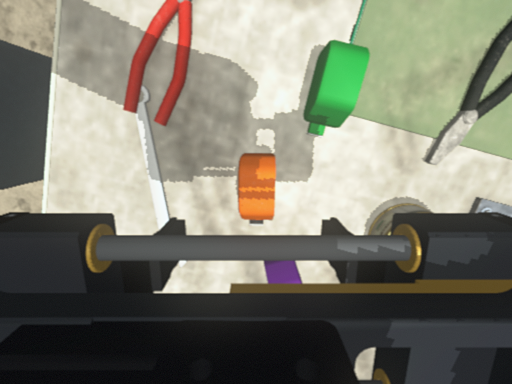

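>>> step_arm:
  rows: [1,6,-40,0,0,0,-40,0,0,0,-30,0,0,0,-12,0,0,0,0,0]

```text
time_s: 7.55
position: [517.7, 30.6, 27.0]
tcp_rot: [-0.701, 0.702, 0.087, -0.089]
ft_force: [0.2, 0.1, 0.5]
finger_gap: 0.997
```

>>> step_arm:
  rows: [0,0,0,0,0,0,0,0,0,0,0,0,0,0,0,0,0,0,0,0,0,0,0,0]
  fingers: 0

```text
time_s: 8.15
position: [518.4, 32.5, 27.8]
tcp_rot: [0.702, -0.701, -0.089, 0.089]
ft_force: [-1.2, 0.5, 0.2]
finger_gap: 0.54
```

>>> step_arm:
  rows: [0,0,0,0,0,0,0,0,0,0,0,0]

```text
time_s: 8.45
position: [518.3, 32.4, 27.6]
tcp_rot: [0.702, -0.701, -0.089, 0.089]
ft_force: [-1.4, 0.8, 0.9]
finger_gap: 0.41
```

>>> step_arm:
  rows: [0,0,25,0,0,0,45,0,0,0,45,0,0,-20,20,0.12,0,-40,0,0.12,4,-40,0,0.12,5,-40,0,0.12,6,-40,0,0.12,8,-40,0,0.02,8,-40,0,0,8,-28,0,0,0,0,0,0,0,0,0,0]

```text
time_s: 9.75
position: [556.5, -255.9, 161.6]
tcp_rot: [0.642, -0.641, -0.298, 0.299]
ft_force: [0.8, 0.7, -2.1]
finger_gap: 0.407
```

Run:
```python
from h import *
T=T_tool();print(T[:3,3].round(1),np.degrees(np.arctan2(T[1,0],T[0,0])),manip.get_state()["finger_gap"])
h=np.array([.766,-.643,0]); l=np.array([.643,.766,0])
for k in ["side","top"]:
    im,d,P=shot(k,k+"4"); I=im.astype(int)
    o=(I[...,0]>I[...,2]+45)&(I[...,0]>I[...,1]+20)&(np.linalg.norm(P-T[:3,3],axis=-1)<90)
    q=P[o]-T[:3,3];print(k,o.sum(), q[:,2].min(),q[:,2].max(),np.percentile(q@h,[1,99]),np.percentile(q@l,[1,99])) if o.sum()>3 else 0
    if k=="side": cv2.imwrite("pics/side4.png",cv2.cvtColor(cv2.resize(im[100:300,200:470],None,fx=2.8,fy=2.8),cv2.COLOR_RGB2BGR))
```

```text
[ 556.5 -255.9  161.6] 49.86831894156959 0.40735562863660385
side 335 -23.62625061215732 79.48729286406768 [-36.60203833   5.01725287] [-16.7680361   18.67953006]
top 104 6.6476149589105376 82.40857737552318 [-33.56091712  12.8861807 ] [ 2.4555408 22.5582753]
```

View pics/side4.png

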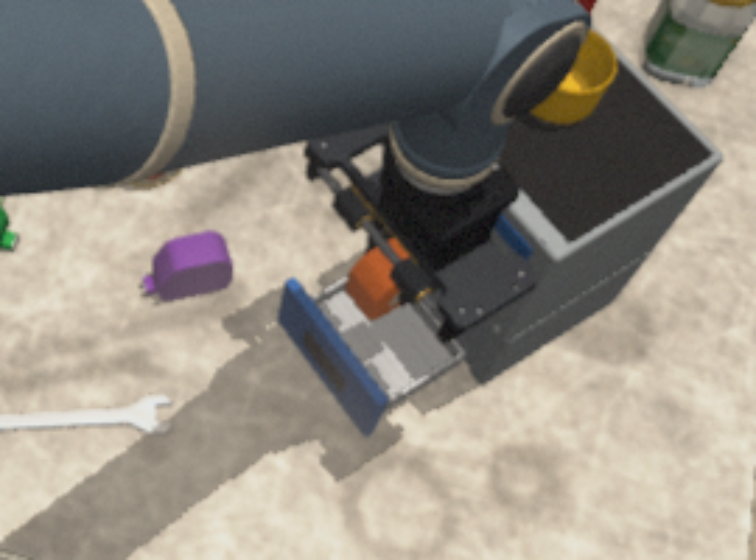

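>>> step_arm:
  rows: [0,0,-40,0,0,0,-40,0,0,0,-18,0,0,0,-5,0,0,0,-3,0,0,0,-2,0,0,0,0,0]

```text
time_s: 10.55
position: [558.1, -255.7, 55.7]
tcp_rot: [-0.64, 0.641, 0.299, -0.298]
ft_force: [0.4, 0.0, -2.7]
finger_gap: 0.413
```

>>> step_arm:
  rows: [0,0,-1.5,0,0,0,-1.5,0,0,0,-1,0,0,0,0,0]

```text
time_s: 10.95
position: [558.0, -256.0, 52.5]
tcp_rot: [-0.641, 0.641, 0.299, -0.298]
ft_force: [-1.9, 1.5, 6.9]
finger_gap: 0.411
```

>>> step_arm:
  rows: [0,0,0,0,0,0,0,0,0,0,0,0,0,0,0,0,0,0,0,0,0,0,0,0]
  fingers: 58

```text
time_s: 11.55
position: [557.3, -255.6, 50.4]
tcp_rot: [0.641, -0.641, -0.299, 0.299]
ft_force: [0.4, 0.1, -0.1]
finger_gap: 0.663
```

>>> step_arm:
  rows: [0,0,10,0,0,0,30,0,0,0,40,0,0,0,40,0,0,0,20,0,-20,30,0,0,-35,30,0,0,-38,32,0,0,-38,32,0,0]

```text
time_s: 12.45
position: [424.9, -130.8, 191.0]
tcp_rot: [-0.641, 0.641, 0.299, -0.298]
ft_force: [1.5, 0.6, 1.2]
finger_gap: 0.669
```

Run:
```python
from h import *
T=T_tool();print(T[:3,3].round(1),np.degrees(np.arctan2(T[1,0],T[0,0])),manip.get_state()["finger_gap"])
h=np.array([.766,-.643,0]); l=np.array([.643,.766,0]); c=np.array([591,-284,0])-38*h+[0,0,25]
for k in ["side"]:
    im,d,P=shot(k); I=im.astype(int); q=P-c
    o=(I[...,0]>I[...,2]+45)&(I[...,0]>I[...,1]+20)&(np.linalg.norm(q,axis=-1)<100)
    q=q[o];print(k,o.sum(), np.percentile(q[:,2],[1,99]),np.percentile(q@h,[1,99]),np.percentile(q@l,[1,99]))
    cv2.imwrite("pics/side5.png",cv2.cvtColor(cv2.resize(im[100:300,200:470],None,fx=2.8,fy=2.8),cv2.COLOR_RGB2BGR))
```

```text
[ 424.9 -130.8  191. ] 49.935523964794996 0.668566987584483
side 408 [12.57543017 63.09553876] [-40.34557035  24.48977079] [-17.32277469  18.09637201]
```

View pics/side5.png

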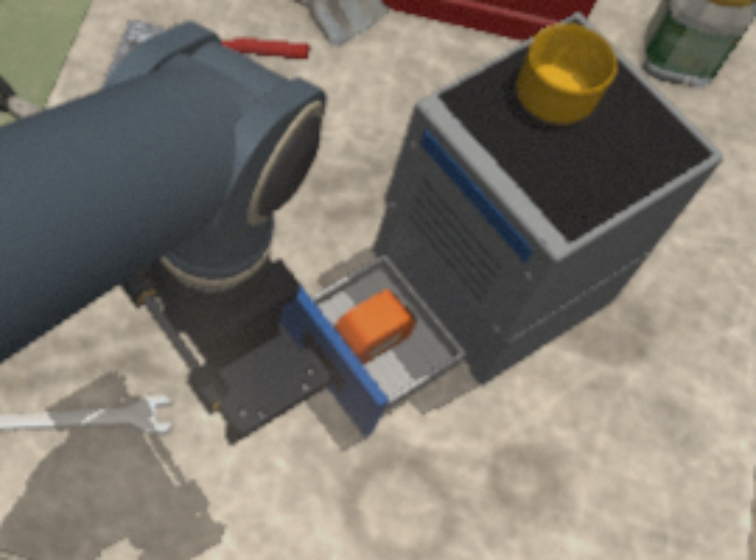

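>>> step_arm:
  rows: [22,-25,-20,0,21,-25,-25,0,0,0,-45,0,0,0,-45,0,0,0,-32,0,0,0,-15,0,0,0,0,0]

```text
time_s: 13.2
position: [468.1, -181.5, 7.0]
tcp_rot: [0.642, -0.64, -0.297, 0.3]
ft_force: [-0.0, 0.9, 0.8]
finger_gap: 0.666
```

>>> step_arm:
  rows: [3.8,-3.2,1,0,3.8,-3.2,0,0,3.8,-3.2,0,0,3.8,-3.2,0,0,3.8,-3.2,0,0,3.8,-3.2,0,0,3.8,-3.2,0,0,3.8,-3.2,0,0,3.8,-3.2,0,0,3.8,-3.2,0,0,3.8,-3.2,0,0,3.8,-3.2,0,0,3.8,-3.2,0,0,3.8,-3.2,0,0,3.8,-3.2,0,0,3.8,-3.2,0,0,3.8,-3.2,0,0,3.8,-3.2,0,0,3.8,-3.2,0,0,3.8,-3.2,0,0]

```text
time_s: 15.2
position: [543.2, -243.8, 9.4]
tcp_rot: [0.643, -0.639, -0.298, 0.299]
ft_force: [-7.0, 5.5, 6.3]
finger_gap: 0.666
```

>>> step_arm:
  rows: [2.3,-1.9,0,0,2.3,-1.9,0,0,2.3,-1.9,0,0,2.3,-1.9,0,0,2.3,-1.9,0,0,2.3,-1.9,0,0,2.3,-1.9,0,0,2.3,-1.9,0,0,2.3,-1.9,0,0,2.3,-1.9,0,0]

```text
time_s: 16.2
position: [565.6, -262.6, 9.2]
tcp_rot: [0.643, -0.639, -0.297, 0.3]
ft_force: [-6.9, 4.4, 4.6]
finger_gap: 0.669
```

>>> step_arm:
  rows: [2.3,-1.9,0,0,2.3,-1.9,0,0]

```text
time_s: 16.4
position: [570.4, -266.6, 9.2]
tcp_rot: [0.643, -0.639, -0.297, 0.3]
ft_force: [-6.5, 4.5, 5.4]
finger_gap: 0.668
```

>>> step_arm:
  rows: [1.5,-1.3,0,0,0.8,-0.6,0,0]

```text
time_s: 16.6
position: [571.8, -267.9, 9.1]
tcp_rot: [0.644, -0.638, -0.297, 0.3]
ft_force: [-10.8, 8.2, 9.1]
finger_gap: 0.669
```

>>> step_arm:
  rows: [0.6,-0.5,0,0,0,0,0,0]

```text
time_s: 16.8
position: [571.7, -267.8, 9.1]
tcp_rot: [0.645, -0.637, -0.297, 0.3]
ft_force: [-11.3, 8.6, 10.0]
finger_gap: 0.662
```

>>> step_arm:
  rows: [-8,7,0,0,-15,13,0,0,-30,25,0,0,-33,28,0,0,-20,17,20,0,0,0,45,0,0,0,45,0,0,0,45,0,0,40,0,0,0,45,0,0,0,45,0,0,0,45,0,0,0,45,0,0,0,0,0,0]

```text
time_s: 18.2
position: [470.1, 45.9, 164.8]
tcp_rot: [0.64, -0.639, -0.303, 0.301]
ft_force: [0.9, -1.4, -0.1]
finger_gap: 0.67
```

Run:
```python
from h import *
h=np.array([.766,-.643,0]); l=np.array([.643,.766,0]); c=np.array([591,-284,0])
for k in ["side","top"]:
    im,d,P=shot(k); I=im.astype(int)
    P0=np.load(k+"0.npy"); q=(P-c);q0=P0-c
    for Q,Z in((q,P),(q0,P0)):
        m=(abs(Q@l)<60)&(abs(Q@h)<25)&(Z[...,2]>30)&(Z[...,2]<85); print(k,m.sum(),np.median((Q@h)[m]))
    for t in ["masking_tape","pliers_red","spanner_13","tape_center"]:
        for r in viewer.masks_of(t,k): print(t,round(r["score"],2),np.nanmedian(P[r["mask"]],0).round())
    b=im[100:300,100:470]
    cv2.imwrite(f"pics/{k}6.png",cv2.cvtColor(cv2.resize(b,None,fx=2.1,fy=2.1),cv2.COLOR_RGB2BGR))
s=manip.get_state();print(s["position"],s["ft_force"],s["time_s"])
```

```text
side 452 -0.7126293097387761
side 418 -0.7264554149131754
masking_tape 0.93 [517. 267.  22.]
spanner_13 0.59 [414. -22.   5.]
tape_center 0.64 [574. -77.  48.]
tape_center 0.43 [547. 164.  38.]
top 388 -0.816783292205475
top 373 -0.645603745452437
masking_tape 0.83 [538. 286.  23.]
pliers_red 0.96 [399. 149.  13.]
spanner_13 0.83 [403.   6.   5.]
tape_center 0.98 [557. 151.  54.]
[469.86184331  38.27528307 164.58448561] [-0.53585883 -0.29110961 -0.74056835] 18.7
```

View pics/side6.png

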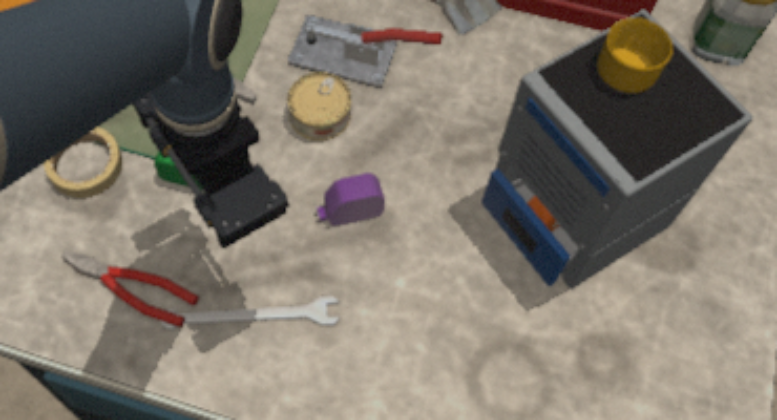

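View pics/top6.png

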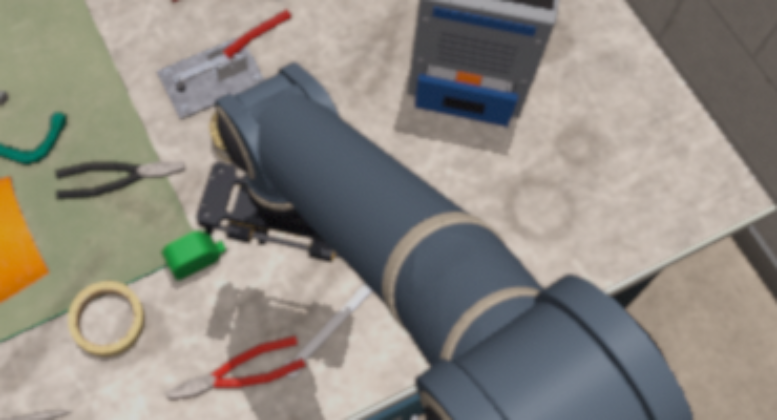

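>>> step_arm:
  rows: [0,0,0,0,0,0,0,0,0,0,0,0,0,0,0,0,0,0,0,0]

```text
time_s: 19.2
position: [469.8, 39.2, 164.6]
tcp_rot: [0.641, -0.641, -0.299, 0.299]
ft_force: [-0.6, -0.6, -0.5]
finger_gap: 0.667
```

Run:
```python
from h import *
h=np.array([.766,-.643,0]); l=np.array([.643,.766,0]); c=np.array([591,-284,0])
im,d,P=shot("side");q=P-c
m=(abs(q@l)<60)&(abs(q@h)<25)&(P[...,2]>30)&(P[...,2]<85); v=np.median((q@h)[m]);print(v)
I=im.astype(int);o=(I[...,0]>I[...,2]+45)&(I[...,0]>I[...,1]+20)&(abs(q@l)<60)&(abs(q@h-50)<70);print(o.sum(),np.nanmax(P[o],0))
if abs(v+.7)<2: print(ticket.close_job())
```

```text
-0.831483352776528
324 [ 720.21716797 -286.60197378  311.66989439]
the job is handed in; nothing more can be done
None
```

The orange tape measure is in the blue-fronted tray, and the tray is pressed shut and stayed shut. I handed the job in at about 19 s; no verdict is reported.

**How I pressed:** the moves allow no lean, so I kept the tool upright and held the fingers close above the bench. I pressed the upper edge of the front plate with the flat side of the gripper's body, which left about 7 mm to the cabinet's upper front. Total wrist force at the stop was about 21 N on the first press and 18 N on the second.

**Sequence:** after the first press the tray slid out by itself, about 100 mm. I set the tape measure down standing, opened the fingers and backed away. It stood upright, within about 10 mm of the tray's middle. I then pressed the tray in to the stop again and backed off.

**Last checks:**
- **Tray:** over 2 s after letting go, the plate face was within about 0.1 to 0.2 mm of its reading at the start (-0.8 against -0.7 mm).
- **Tape measure:** it showed orange in the gap above the plate. My last colour measurement of it also picked up the yellow cup on top, so its exact position in the shut tray is judged only from the picture and the placing.
- **Bystanders:** the networks' positions for the masking tape and spanner shifted by up to about 35 mm between pictures. The arm was hiding parts of the bench in those views. The pictures show all three in place, and I never felt the gripper touch them.

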